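# Put the table-top containers back on their coasters

### The arm

A 7-joint arm with a two-finger parallel gripper is mounted at the origin on the work surface. World frame = base frame: x ahead of the robot, y to its left, z up, the work surface at z = 0. Lengths are in m, angles in rad, forces in N, time in s.
With the tool pointing down it reaches from about 0.35 to 0.9 m from the base axis. Payload 8.1 kg.
Tool frame: the origin (TCP) lies at the very end of the fingers, on their centre line; the grasp point (between the pads) lies r.hold_point_z behind it (r.hold_point_z is the distance from the TCP to the grasp point, in m); z points along the fingers, y is the line along which they close (so a half turn about z gives the same grasp; the last joint's range is limited). The gripper opens to 92 mm and grips with 3 to 60 N. Pads are 19 mm wide; open, the fingers measure 130 mm over their backs; the gripper's body (75 mm by 190 mm) begins 47 mm behind the grasp point.
Start: joints at [1.101, 0.434, 0.025, 1.573, -0.012, 1.134, -0.075], TCP at [0.224, -0.583, 0.227] pointing down, gripper open.
Joint ranges: [-2.62, 2.62], [-0.44, 2.09], [-1.27, 1.32], [0.08, 2.57], [-1.32, 4.46], [0.12, 2], [-2.74, 2.74]. Speed limits (rad/s): [2.22, 2.22, 3.01, 3.01, 3.14, 3.14, 3.14].

### API

Orientations are given as a rotation vector (axis times angle).
In Python, from rig import r gives the robot as it stands.
- The arm moves only by the tool drive_effector, called as name(argument=value, ...) on one line, values as JSON. Schema: {"type":"object","properties":{"steps":{"type":"array","items":{"type":"array","prefixItems":[{"type":"array","items":{"type":"number"},"minItems":3,"maxItems":3},{"type":"array","items":{"type":"number"},"minItems":3,"maxItems":3},{"type":"number"}],"minItems":3,"maxItems":3},"minItems":1,"maxItems":8},"force":{"type":"number"},"only":{"type":"string"},"quiet":{"type":"boolean"},"lines":{"type":"string"}},"required":["steps"],"additionalProperties":false}. steps is a list of rows, 1 to 8 of them, each written [[dx, dy, dz], [rx, ry, rz], opening]: dx, dy, dz in shares of the most that a row can go, 1 being 50 mm, then a rotation vector rx, ry, rz in a scale on which 1.0 is 180 degrees, then the finger opening in m; each row shifts and turns the commanded pose from where the row before left it, along the tool's axes as they then stand; what a row does not reach is not made up. A row lasts 1/10 s, in which the tool goes at most 0.05 m and 0.15 rad, less where a joint would pass 70% of its speed; a pose out of reach is approached as far as the arm can. The fingers move at their own pace and stop on an object; force is the grip in N (left out, the last holds). Time passes only in rows, so rows that do not move let the fingers close. The tool returns the time, the measured TCP pose, the force, the opening and the grip force at its end. only (a regular expression) keeps the lines of the reply that match it, lines (a string "A,B") keeps lines A to B, and quiet returns only ok. Shift and turn numbers lie between -1 and 1, and a call with a number outside is refused. Input that does not fit is refused with a message, and nothing moves.
- r.state(): the state, without advancing time (a new reading comes with each control period).
- r.camera(name): name is "scene" or "top" or "wrist"; returns the picture (384x512x3 uint8, red, green, blue); there is no depth.
- r.camera_params(name): a dict with "K" (3x3 intrinsics, pixels), "R" (3x3) and "t" (3): a world point X has camera coordinates R X + t; the wrist camera has in their place "hand_eye" (4x4, takes a point from camera to tool coordinates, whose origin is the TCP and whose axes are the flange's). Camera axes: x right, y down, z forward; pixel columns grow to the right and rows downward; lengths in m; the calibration is good to about 2 mm. The wrist camera is an equidistant fisheye: a pixel r from the principal point sees the ray r / f radians off the axis. A picture is of the moment at which its call begins: read the wrist's pose just before it. camera_params takes no time and is no camera call.
- r.close_job(): hands the job in; it is judged then, once.
The state is a dict: "time_s": time; "joints": joint angles; "joint_vel": joint speeds; "effort": joint torques, N m; "tcp_pos": TCP position; "orientation": TCP orientation; "contact_force": force on the tool from outside, world axes, zero at the start; "torque": the same for the moment, N m; "width": finger opening in m; "grasp_force": force on a finger pad.
Only numpy, scipy, OpenCV 4.12 (cv2) and the standard library are available. Lean on these libraries where they do the work, as an engineer would, in place of code of your own. Each camera call takes 0.05 s, during which the arm holds its last target. There are 200 camera calls.

### The job

Tidy the dining table: put each of the four closed containers back, upright, inside the rim of the wooden coaster made for its foot: the tea caddy in the large round coaster, the small spice jar in the small round one, the square sauce bottle in the square one and the oblong seasoning tin in the oblong one. Set each one down rather than dropping it, let none fall over, and leave the teacup and the white dish where they are.

Things in the scene. Friction and masses are not known exactly. Their poses are not given: they have to be found in the camera images.
- tea_caddy: plain steel round tin with a thin dark line round it where the lid meets the body, diameter 64 mm, straight sides, 80 mm high, about 0.22 kg; origin at the centre of its underside, z up. Stands loose and upright on the table.
- spice_jar: small round amber glass jar with a paper label and a black cap: body diameter 40 mm from 0 to 58 mm, cap diameter 36 mm from 58 to 78 mm, about 0.12 kg; origin at the centre of its underside, z up. Stands loose and upright on the table.
- sauce_bottle: square amber glass bottle with a paper label and a black round cap: body 46 x 46 mm from 0 to 64 mm (flat sides along its x and y), then a sloping shoulder and a cap of diameter 28 mm, 92 mm high in all, about 0.22 kg; origin at the centre of its underside, z up. Stands loose and upright on the table.
- seasoning_tin: oblong metal tin, 74 mm along its x, 38 mm along its y, straight sides, 75 mm high, about 0.2 kg; origin at the centre of its underside, z up. Stands loose and upright on the table.
- coaster_large_round: round light-wood coaster with a raised rim, fixed to the table: outside diameter 88 mm, round recess of diameter 78 mm for the tea caddy; rim 5 mm thick, its top 11 mm above the table; inner floor 5 mm above the table. Recess 7 mm wider than the foot all round. Origin at the centre of the underside (table height), z up
- coaster_small_round: round light-wood coaster with a raised rim, fixed to the table: outside diameter 64 mm, round recess of diameter 54 mm for the spice jar; rim 5 mm thick, its top 11 mm above the table; inner floor 5 mm above the table. Recess 7 mm wider than the foot all round. Origin at the centre of the underside (table height), z up
- coaster_square: square light-wood coaster with a raised rim, fixed to the table: outside 70 x 70 mm, recess 60 x 60 mm for the sauce bottle (any quarter turn), sides along its x and y; rim 5 mm thick, its top 11 mm above the table; inner floor 5 mm above the table. Recess 7 mm wider than the foot all round. Origin at the centre of the underside (table height), z up
- coaster_oblong: oblong light-wood coaster with a raised rim, fixed to the table: outside 98 mm along its x, 62 mm along its y, recess 88 x 52 mm for the seasoning tin (either way round); rim 5 mm thick, its top 11 mm above the table; inner floor 5 mm above the table. Recess 7 mm wider than the foot all round. Origin at the centre of the underside (table height), z up
- teacup: bystander: white ceramic cup without handle, rim diameter 74 mm, 72 mm high, loose; origin at the centre of its underside. Leave it alone
- dish: bystander: small shallow white ceramic dish, diameter 96 mm, 20 mm high, loose; origin at the centre of its underside. Leave it alone

How it is judged:
By the outcome, as a careful person would: the job done as asked, in the order asked, and still so for the second after the job is handed in, with the robot touching nothing.
It also fails if it takes over 112 s, if anything falls off the work surface, if the arm or the gripper's body presses on something with over 40 N, if the wrist force passes 120 N, or if a joint passes its speed limit or range.

## Working session

There is one attempt and no reset: what is moved stays moved. The work goes in short steps, Python scripts to look and compute and a tool call to move; the robot and the scene stay as the last step left them, time stands still between calls to the robot, and variables do not carry over. Pictures are saved under pics/ and viewed, at most 14 in all, crops included, and the job is handed in when it is done.

```bash
ls; mkdir -p pics
```

Run:
```python
from rig import r
import cv2,numpy as np
s=r.state();print(s['time_s'],s['tcp_pos'],s['orientation'],s['width'],r.hold_point_z)
for n in('top','scene'):
    cv2.imwrite(f'pics/{n}0.png',cv2.resize(r.camera(n)[:,:,::-1],(800,600),interpolation=cv2.INTER_CUBIC))
    print(r.camera_params(n))
print(r.camera_params('wrist'))
```

```text
pics
rig.py
0.0 [ 0.22391489 -0.58295526  0.22594403] [-3.08742144e+00 -5.72589237e-01  6.96271660e-04] 0.09190592269405734 0.0188
{'K': array([[413.11206905,   0.        , 255.56843264],
       [  0.        , 413.11206905, 193.55948545],
       [  0.        ,   0.        ,   1.        ]]), 'R': array([[ 0.0067595 , -0.9998704 ,  0.01461126],
       [-0.99863255, -0.00750717, -0.05173662],
       [ 0.05183961, -0.01424157, -0.99855387]]), 't': array([-0.01660295,  0.51635343,  1.16275859])}
{'K': array([[464.01522548,   0.        , 246.33217671],
       [  0.        , 464.01522548, 187.34014937],
       [  0.        ,   0.        ,   1.        ]]), 'R': array([[-0.63448177,  0.77286978, -0.01025631],
       [ 0.63816785,  0.51632048, -0.57109977],
       [-0.43609021, -0.36889764, -0.82081658]]), 't': array([ 0.34902768, -0.29560473,  1.60768047])}
{'K': array([[297.31863964,   0.        , 256.02515823],
       [  0.        , 297.31863964, 193.47652732],
       [  0.        ,   0.        ,   1.        ]]), 'hand_eye': array([[-6.32248203e-04, -9.61839534e-01, -2.73613435e-01,
         7.41645384e-02],
       [ 9.99999700e-01, -7.30735596e-04,  2.58036933e-04,
        -4.82936321e-05],
       [-4.48129199e-04, -2.73613190e-01,  9.61839707e-01,
        -1.57211839e-01],
       [ 0.00000000e+00,  0.00000000e+00,  0.00000000e+00,
         1.00000000e+00]])}
```

View pics/top0.png

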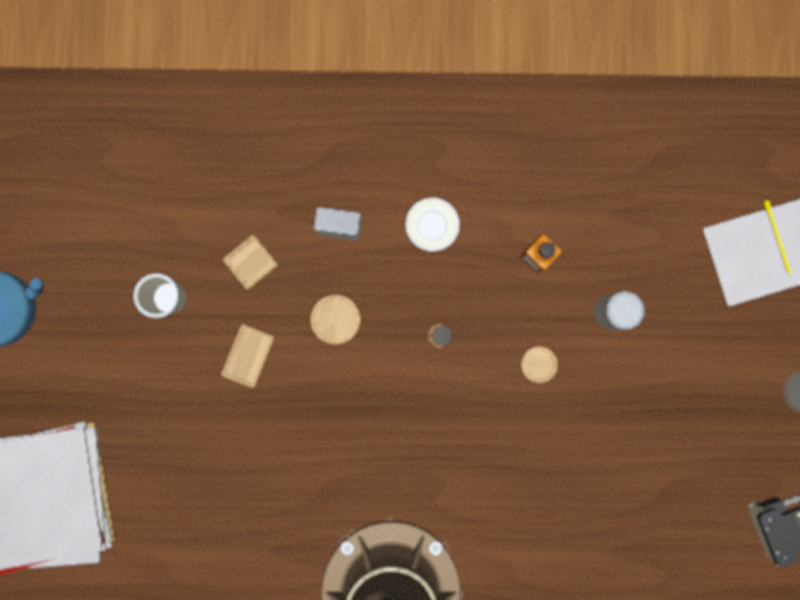

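View pics/scene0.png

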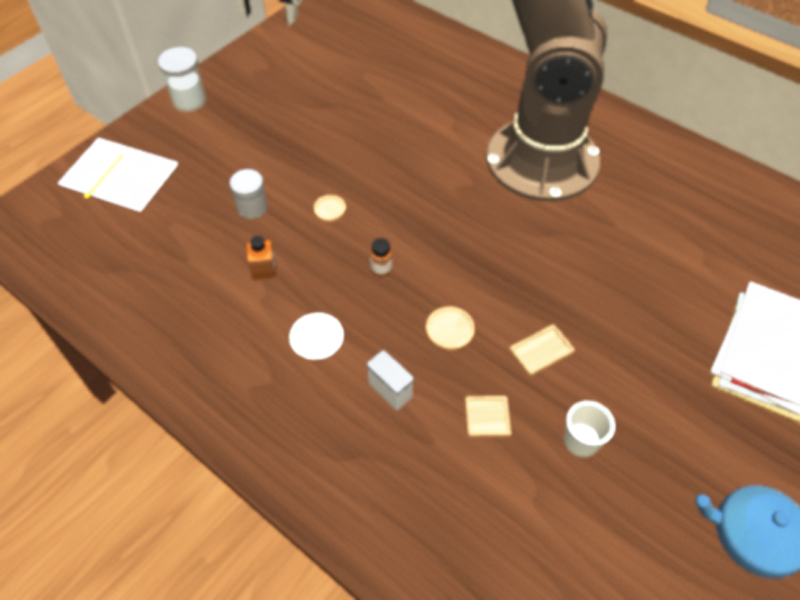

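The top view shows, in 800x600 pixels:
- **Containers:** tin (338,222), bottle (543,252), caddy (626,310), jar (440,335).
- **Coasters:** square (250,262), large round (335,319), oblong (248,356), small round (540,365).
- **Bystanders:** cup (158,296), dish (432,225).

The scene view shows the same layout.

Run:
```python
from rig import r
import cv2
im=r.camera('top')[:,:,::-1]
cv2.imwrite('pics/tl.png',cv2.resize(im[125:255,135:295],None,fx=4.6,fy=4.6,interpolation=cv2.INTER_CUBIC))
cv2.imwrite('pics/tr.png',cv2.resize(im[125:255,265:425],None,fx=4.6,fy=4.6,interpolation=cv2.INTER_CUBIC))
```

```text
(no output)
```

View pics/tl.png

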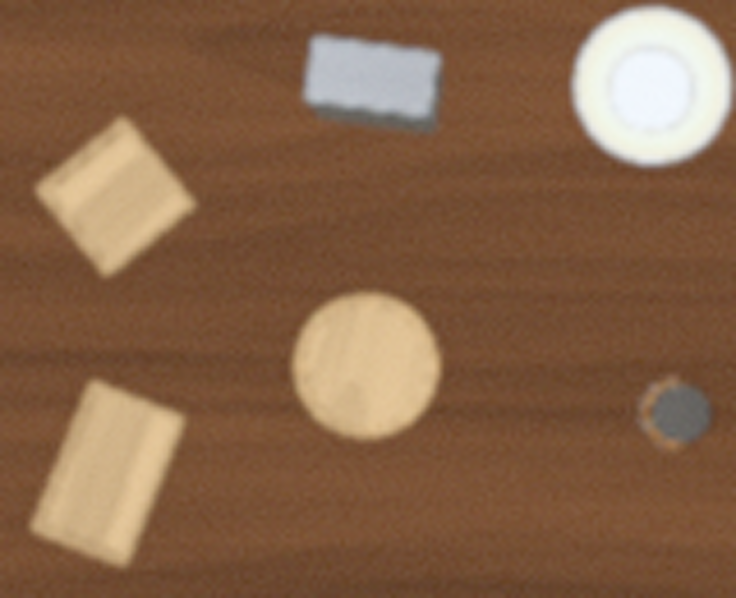

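View pics/tr.png

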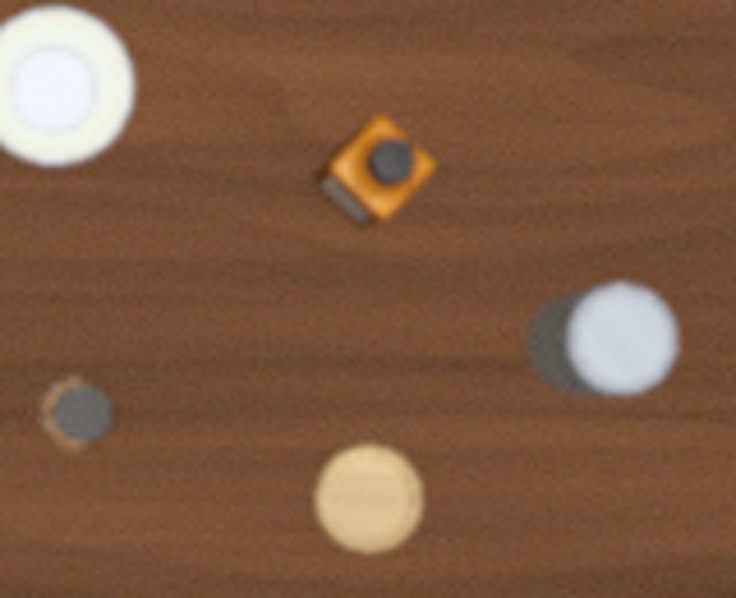

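Crop pixels:
- **Tin top corners:** (313,37), (441,50), (434,118), (305,102).
- **Square coaster corners:** (123,117), (196,205), (107,277), (35,188).
- **Oblong coaster corners:** (94,380), (186,416), (126,567), (30,530).
- **Large round coaster centre:** (367,366).
- **Jar cap:** (680,412) in the left crop.
- **Right crop:** bottle shoulder corners (381,116), (435,166), (383,220), (329,168), cap (391,160), caddy top (622,339), small coaster (370,499).

Create h.py:
```python
from rig import r
import numpy as np,json,sys
from scipy.spatial.transform import Rotation as Ro
def ray(name,px,z):
    p=r.camera_params(name);d=np.linalg.solve(p['K'],[*px,1]);c=-p['R'].T@p['t'];d=p['R'].T@d
    return (c+d*(z-c[2])/d[2])[:2]
def delta(x,y,z,a):
    """world TCP goal and angle a of tool y -> turn needed, then shift in tool axes after that turn"""
    s=r.state();R=Ro.from_rotvec(s['orientation'])
    best=None;rad=np.arctan2(y,x)
    e=(a-rad+np.pi/2)%np.pi-np.pi/2   # j7 near centre
    a=rad+e
    G=Ro.from_matrix(np.array([[-np.sin(a),np.cos(a),0],[np.cos(a),np.sin(a),0],[0,0,-1]]).T)
    G=Ro.from_matrix(np.column_stack([[-np.sin(a),np.cos(a),0],[np.cos(a),np.sin(a),0],[0,0,-1]]))
    rv=(R.inv()*G).as_rotvec();d=np.array([x,y,z])-s['tcp_pos']
    print('t',round(s['time_s'],2),'turn',rv.round(3),'shift before turn',R.inv().apply(d).round(4),'after',G.inv().apply(d).round(4),'a',round(a,3))
```

```bash
sed -i '/G=Ro.from_matrix(np.array/d' h.py
```

Run:
```python
from h import *
L=lambda u,v:(135+(u+.5)/4.6-.5,125+(v+.5)/4.6-.5)
T=lambda u,v:(265+(u+.5)/4.6-.5,125+(v+.5)/4.6-.5)
def poly(f,pts,z):
    P=np.array([ray('top',f(*p),z) for p in pts]);e=np.roll(P,-1,0)-P
    u=e[0]-e[2];v=e[1]-e[3]
    return P.mean(0).round(4),np.linalg.norm(e,axis=1).round(4),'dirs',np.arctan2(u[1],u[0]).round(3),np.arctan2(v[1],v[0]).round(3)
print('tin',poly(L,[(313,37),(441,50),(434,118),(305,102)],.075))
print('csq',poly(L,[(123,117),(196,205),(107,277),(35,188)],.011))
print('cob',poly(L,[(94,380),(186,416),(126,567),(30,530)],.011))
print('bot',poly(T,[(381,116),(435,166),(383,220),(329,168)],.064))
for n,f,p,z in[('cap',T,(391,160),.092),('caddy',T,(622,339),.08),('csm',T,(370,499),.011),('clg',L,(367,366),.011),('jar',L,(680,412),.078),('jar2',T,(81,412),.078),('dish',L,(652,86),.02)]:
    q=ray('top',f(*p),z);print(n,q.round(4),np.hypot(*q).round(3))
print('cup',ray('top',(158/1.5625,296/1.5625),.072))
q=ray('top',T(622,339),.08);delta(q[0],q[1],.15,np.arctan2(q[1],q[0]))
# cross-check scene cam: caddy top centre, jar cap, bottle cap
for n,p,z in[('caddy',(247,181),.08),('jar',(381,246),.078),('bot',(258,243),.092),('clg',(450,327),.011),('csm',(330,207),.011)]:print(n,ray('scene',np.array(p)/1.5625,z).round(3))
```

```text
tin (array([0.6544, 0.0969]), array([0.0759, 0.0406, 0.0765, 0.0389]), 'dirs', np.float64(-1.675), np.float64(3.042))
csq (array([0.5894, 0.2612]), array([0.0715, 0.0706, 0.0714, 0.0698]), 'dirs', np.float64(-2.445), np.float64(2.267))
cob (array([0.4184, 0.2618]), array([0.061 , 0.0993, 0.0632, 0.0996]), 'dirs', np.float64(-1.933), np.float64(2.768))
bot (array([ 0.6052, -0.2644]), array([0.0439, 0.0452, 0.0446, 0.0444]), 'dirs', np.float64(-2.326), np.float64(2.369))
cap [ 0.6059 -0.263 ] 0.66
caddy [ 0.5031 -0.4013] 0.644
csm [ 0.4058 -0.2686] 0.487
clg [0.4855 0.104 ] 0.496
jar [ 0.4582 -0.0846] 0.466
jar2 [ 0.4582 -0.084 ] 0.466
dish [ 0.6601 -0.0711] 0.664
cup [0.52139994 0.40381713]
t 0.15 turn [-0.001 -0.    -0.531] shift before turn [ 0.3258 -0.0695  0.0761] after [0.3162 0.1049 0.0761] a -0.673
caddy [ 0.503 -0.399]
jar [ 0.461 -0.082]
bot [ 0.609 -0.259]
clg [0.488 0.105]
csm [ 0.407 -0.266]
```

The rows are not in the units I measure in: shifts go in shares of 50 mm and turns go in shares of 180 degrees. I convert before sending: 0.045 m is 0.9, 0.015 m is 0.3, -0.133 rad / 3.1416 = -0.0423.

drive_effector(steps=[[[0,0,0],[0,0,-0.0423],0.092],[[0,0,0],[0,0,-0.0423],0.092],[[0,0,0],[0,0,-0.0423],0.092],[[0,0,0],[0,0,-0.042],0.092],[[0.9,0.3,0],[0,0,0],0.092],[[0.9,0.3,0],[0,0,0],0.092],[[0.9,0.3,0],[0,0,0],0.092],[[0.9,0.3,0],[0,0,0],0.092]], force=25)

```text
time_s: 0.95
tcp_pos: [0.3843, -0.4789, 0.2266]
orientation: [-2.83, -1.362, 0.0]
contact_force: [1.1, -0.2, -0.8]
width: 0.0916
grasp_force: 0.0
```

```bash
python3 -c "
from h import *
delta(.503,-.400,.03,-.673)"
```

```text
t 0.95 turn [-0.    -0.    -0.001] shift before turn [0.1357 0.0436 0.1965] after [0.1357 0.0436 0.1966] a -0.673
```

Converted, 0.0457 m is 0.914, 0.0145 m is 0.29.

drive_effector(steps=[[[0.9,0.29,0],[0,0,0],0.092],[[0.9,0.29,0],[0,0,0],0.092],[[0.914,0.292,0],[0,0,0],0.092],[[0,0,0.8],[0,0,0],0.092],[[0,0,0.8],[0,0,0],0.092],[[0,0,0],[0,0,0],0.092]])

```text
time_s: 1.55
tcp_pos: [0.4989, -0.3988, 0.1412]
orientation: [-2.822, -1.361, 0.008]
contact_force: [-1.4, 0.9, -0.4]
width: 0.0916
grasp_force: 0.0
```

```bash
python3 -c "
from h import *
delta(.503,-.400,.03,-.673)
import cv2
cv2.imwrite('pics/w1.png',r.camera('wrist')[:,:,::-1])"
```

```text
t 1.55 turn [-0.01   0.001  0.001] shift before turn [0.0017 0.0051 0.1111] after [0.0016 0.004  0.1112] a -0.673
```

View pics/w1.png

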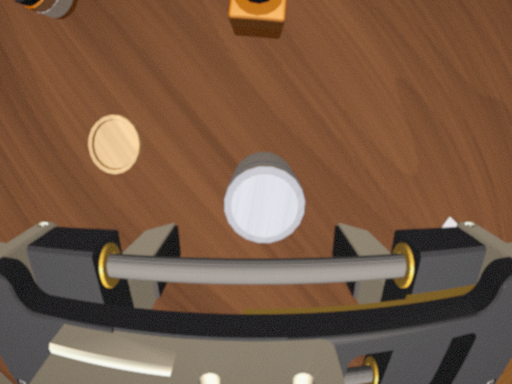

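The wrist view shows the caddy top centred at (264,204), between the finger pads at about 165 and 345. It is a few millimetres off in tool y, which matches the computed 4 mm.

Converted, 0.03 m is 0.6, 0.0017 m is 0.034, -0.005 rad / 3.1416 = -0.0016.

drive_effector(steps=[[[0.034,0.09,0.6],[-0.0016,0,0],0.092],[[0,0,0.6],[0,0,0],0.092],[[0,0,0.5],[0,0,0],0.092],[[0,0,0.5],[0,0,0],0.092],[[0,0,0],[0,0,0],0.092],[[0,0,0],[0,0,0],0.055],[[0,0,0],[0,0,0],0.055],[[0,0,0],[0,0,0],0.055]], force=25)

```text
time_s: 2.4
tcp_pos: [0.5079, -0.4037, 0.0388]
orientation: [2.824, 1.36, 0.006]
contact_force: [0.2, -0.2, -0.7]
width: 0.0727
grasp_force: 0.0
```

drive_effector(steps=[[[0,0,0],[0,0,0],0.055],[[0,0,0],[0,0,0],0.055],[[0,0,0],[0,0,0],0.055]])

```text
time_s: 2.7
tcp_pos: [0.5071, -0.4031, 0.0379]
orientation: [2.826, 1.361, 0.004]
contact_force: [-1.4, 2.2, 7.7]
width: 0.0633
grasp_force: 25.0
```

```bash
python3 -c "
from h import *
delta(.503,-.400,.03,-.673);delta(.4865,.1045,.18,np.arctan2(.104,.486))"
```

```text
t 2.7 turn [ 0.006  0.    -0.   ] shift before turn [-0.0001 -0.0051  0.0079] after [-0.0001 -0.0051  0.0079] a -0.673
t 2.7 turn [ 0.005  0.003 -0.884] shift before turn [ 0.384  -0.3317 -0.1441] after [ 0.5006  0.0861 -0.1421] a 0.211
```

Converted, -0.04 m is -0.8, -0.02 m is -0.4, -0.149 rad / 3.1416 = -0.0474.

drive_effector(steps=[[[0,0,-0.4],[0,0,0],0.055],[[0,0,-0.8],[0,0,0],0.055],[[0,0,-0.8],[0,0,-0.0446],0.055],[[0,0,-0.8],[0,0,-0.0474],0.055],[[0,0,0],[0,0,-0.0474],0.055],[[0,0,0],[0,0,-0.0474],0.055],[[0,0,0],[0,0,-0.0474],0.055],[[0,0,0],[0,0,-0.0471],0.055]], force=30)

```text
time_s: 3.5
tcp_pos: [0.506, -0.4025, 0.1769]
orientation: [1.965, 2.445, -0.0]
contact_force: [0.3, -0.4, -2.2]
width: 0.063
grasp_force: 30.0
```

drive_effector(steps=[[[0.6,0.1,0],[0,0,0],0.055],[[0.9,0.16,0],[0,0,0],0.055],[[0.9,0.16,0],[0,0,0],0.055],[[0.9,0.16,0],[0,0,0],0.055],[[0.9,0.16,0],[0,0,0],0.055],[[0.9,0.16,0],[0,0,0],0.055],[[0.9,0.16,0],[0,0,0],0.055],[[0.9,0.16,0],[0,0,0],0.055]])

```text
time_s: 4.3
tcp_pos: [0.4933, -0.0508, 0.1759]
orientation: [1.972, 2.438, 0.0]
contact_force: [0.6, 0.1, -2.8]
width: 0.0632
grasp_force: 30.0
```

```bash
python3 -c "
from h import *
delta(.4865,.1045,.06,np.arctan2(.104,.486))"
```

```text
t 4.3 turn [ 0.004  0.004 -0.   ] shift before turn [0.1538 0.0254 0.1153] after [0.1533 0.0259 0.1159] a 0.211
```

Converted, 0.045 m is 0.9, 0.04 m is 0.8.

drive_effector(steps=[[[0.9,0.15,0],[0,0,0],0.055],[[0.9,0.15,0],[0,0,0],0.055],[[0.8,0.14,0],[0,0,0],0.055],[[0.47,0.07,0],[0,0,0],0.055],[[0,0,0.8],[0,0,0],0.055],[[0,0,0.8],[0,0,0],0.055],[[0,0,0],[0,0,0],0.055],[[0,0,0],[0,0,0],0.055]])

```text
time_s: 5.1
tcp_pos: [0.4865, 0.1028, 0.0955]
orientation: [1.972, 2.44, -0.002]
contact_force: [0.7, -0.1, -2.0]
width: 0.0632
grasp_force: 30.0
```

```bash
python3 -c "
from h import *
delta(.4865,.1045,.043,np.arctan2(.104,.486))
import cv2
cv2.imwrite('pics/w2.png',r.camera('wrist')[:,:,::-1])"
```

```text
t 5.1 turn [0.002 0.004 0.   ] shift before turn [0.0019 0.0002 0.0525] after [0.0017 0.0003 0.0525] a 0.211
```

View pics/w2.png

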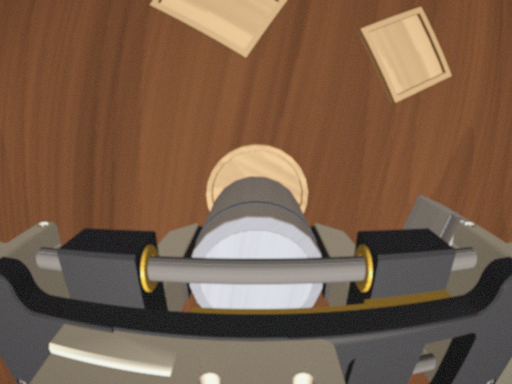

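The wrist view shows the held caddy, lid centred at about (256,263), with the large coaster's rim visible behind it, spanning x 207–308 with its top at y≈146. I'll check both against projections.

Add to h.py:
```python
def wproj(P,tool=False):
    p=r.camera_params('wrist');s=r.state();H=p['hand_eye'];R=Ro.from_rotvec(s['orientation'])
    q=np.array(P,float) if tool else R.inv().apply(np.array(P)-s['tcp_pos'])
    c=H[:3,:3].T@(q-H[:3,3]);th=np.arctan2(np.hypot(c[0],c[1]),c[2]);u=c[:2]/np.hypot(c[0],c[1])
    return (p['K'][:2,2]+p['K'][0,0]*th*u).round(1)
```

Run:
```python
from h import *
print('lid centre',wproj([0,0,-.042],1),'edges',wproj([0,.032,-.042],1),wproj([0,-.032,-.042],1),'lid far',wproj([.032,0,-.042],1))
print('bottom far',wproj([.032,0,.038],1))
s=r.state();R=Ro.from_rotvec(s['orientation']);x=R.apply([1,0,0]);y=R.apply([0,1,0]);c=np.array([.4865,.1045,.011])
for d in(x*.044,y*.044,-y*.044):print(wproj(c+d))
```

```text
lid centre [255.4 280.5] edges [324.7 278.9] [186.2 279. ] lid far [255.3 214.7]
bottom far [255.5 173.8]
[254.2 145.1]
[305.5 196.6]
[203.2 196.7]
```

Converted, 0.02 m is 0.4, 0.004 m is 0.08, 0.002 rad / 3.1416 = 0.0006.

drive_effector(steps=[[[0.08,0.044,0.2],[0.0006,0.0006,0],0.055],[[0,0,0.4],[0,0,0],0.055],[[0,0,0.26],[0,0,0],0.055],[[0,0,0.1],[0,0,0],0.055],[[0,0,0],[0,0,0],0.055]])

```text
time_s: 5.65
tcp_pos: [0.4881, 0.1071, 0.0468]
orientation: [1.974, 2.442, -0.001]
contact_force: [0.2, -0.2, -1.6]
width: 0.0632
grasp_force: 30.0
```

drive_effector(steps=[[[0,0,0.06],[0,0,0],0.055],[[0,0,0],[0,0,0],0.055]])

```text
time_s: 5.85
tcp_pos: [0.4885, 0.1072, 0.0443]
orientation: [1.974, 2.441, 0.0]
contact_force: [-0.4, -0.1, -1.7]
width: 0.0634
grasp_force: 30.0
```

```bash
python3 -c "
from h import *
delta(.4885,.107,.043,np.arctan2(.104,.486))"
```

```text
t 5.85 turn [0.002 0.002 0.   ] shift before turn [-0.0002 -0.      0.0013] after [-0.0002 -0.      0.0013] a 0.211
```

Converted, 0.0015 m is 0.03.

drive_effector(steps=[[[0,0,0.03],[0,0,0],0.055],[[0,0,0],[0,0,0],0.055]])

```text
time_s: 6.05
tcp_pos: [0.4886, 0.1072, 0.0429]
orientation: [1.974, 2.441, 0.001]
contact_force: [0.0, -0.7, 0.1]
width: 0.063
grasp_force: 30.0
```

drive_effector(steps=[[[0,0,0.02],[0,0,0],0.055],[[0,0,0],[0,0,0],0.055]])

```text
time_s: 6.25
tcp_pos: [0.4885, 0.1071, 0.0427]
orientation: [1.973, 2.44, 0.0]
contact_force: [-4.0, -2.7, 15.7]
width: 0.063
grasp_force: 30.0
```

Contact at the expected height. Release, rise and take a look.

Converted, -0.04 m is -0.8, -0.001 m is -0.02.

drive_effector(steps=[[[0,0,-0.02],[0,0,0],0.07],[[0,0,0],[0,0,0],0.088],[[0,0,0],[0,0,0],0.088],[[0,0,0],[0,0,0],0.088],[[0,0,-0.8],[0,0,0],0.088],[[0,0,-0.8],[0,0,0],0.088],[[0,0,-0.8],[0,0,0],0.088]])

```text
time_s: 6.95
tcp_pos: [0.4875, 0.1073, 0.1637]
orientation: [1.974, 2.442, -0.001]
contact_force: [0.3, -0.2, -0.6]
width: 0.0882
grasp_force: 0.0
```

```bash
python3 -c "
from h import *
import cv2
cv2.imwrite('pics/t3.png',cv2.resize(r.camera('top')[125:255,135:295,::-1],None,fx=3,fy=3,interpolation=cv2.INTER_CUBIC))
delta(.459,-.084,.18,-.182)"
```

```text
t 7.0 turn [ 0.009 -0.     0.394] shift before turn [-0.182  -0.0713 -0.0105] after [-0.1954  0.0039 -0.0102] a -0.182
```

```bash
python3 -c "
from h import *
import cv2
cv2.imwrite('pics/w3.png',r.camera('wrist')[:,:,::-1])
print(wproj([.4865,.1045,.011]),wproj([.4865,.1045,.085]))"
```

```text
[249.6 182.3] [248.7 203.3]
```

View pics/w3.png

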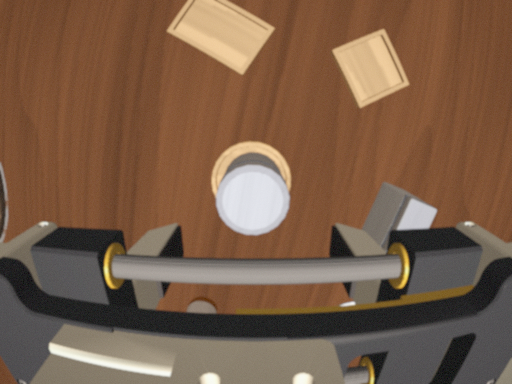

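The caddy is inside the large coaster's rim: lid at (252,199), coaster at (251,182). Next is the spice jar.

Converted, -0.04 m is -0.8, -0.0354 m is -0.708, 0.132 rad / 3.1416 = 0.042.

drive_effector(steps=[[[0,0,0],[0,0,0.0414],0.075],[[0,0,0],[0,0,0.042],0.075],[[0,0,0],[0.0019,0,0.042],0.075],[[-0.8,0.016,0],[0,0,0],0.075],[[-0.8,0.016,0],[0,0,0],0.075],[[-0.8,0.016,0],[0,0,0],0.075],[[-0.8,0.016,0],[0,0,0],0.075],[[-0.708,0.014,0],[0,0,0],0.075]])

```text
time_s: 7.85
tcp_pos: [0.4555, -0.0875, 0.1625]
orientation: [-2.414, -2.007, 0.007]
contact_force: [0.3, 0.5, -0.7]
width: 0.0751
grasp_force: 0.0
```

drive_effector(steps=[[[0,0,0.6],[0,0,0],0.075],[[0,0,0],[0,0,0],0.075]])

```text
time_s: 8.05
tcp_pos: [0.4537, -0.0866, 0.1303]
orientation: [-2.413, -2.002, 0.012]
contact_force: [-0.3, -0.2, 0.1]
width: 0.0747
grasp_force: 0.0
```

```bash
python3 -c "
from h import *
delta(.459,-.084,.025,-.182)
import cv2
cv2.imwrite('pics/w4.png',r.camera('wrist')[:,:,::-1])
print(wproj([.459,-.084,.078]))"
```

```text
t 8.05 turn [-0.009  0.002 -0.004] shift before turn [0.0038 0.0057 0.1052] after [0.0035 0.0048 0.1053] a -0.182
[261.6 208.4]
```

View pics/w4.png

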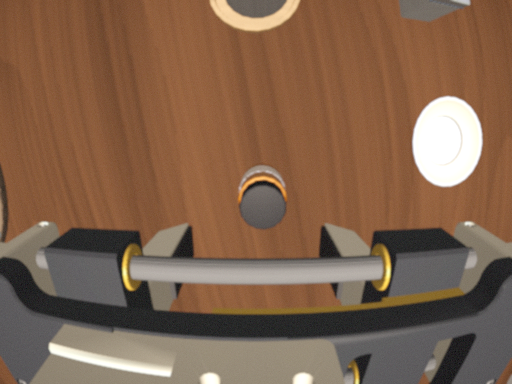

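The jar cap is at (263,204), against a predicted (262,208). So it sits about 3 mm further along tool x.

Converted, 0.03 m is 0.6, 0.006 m is 0.12, -0.006 rad / 3.1416 = -0.0019.

drive_effector(steps=[[[0.12,0.104,0.6],[-0.0019,0,0],0.075],[[0,0,0.6],[0,0,0],0.075],[[0,0,0.5],[0,0,0],0.075],[[0,0,0.4],[0,0,0],0.075],[[0,0,0],[0,0,0],0.075],[[0,0,0],[0,0,0],0.03],[[0,0,0],[0,0,0],0.03],[[0,0,0],[0,0,0],0.03]], force=20)

```text
time_s: 8.9
tcp_pos: [0.4633, -0.0807, 0.0291]
orientation: [2.412, 2.007, 0.002]
contact_force: [-0.4, -0.1, -0.2]
width: 0.0555
grasp_force: 0.0
```

drive_effector(steps=[[[0,0,0],[0,0,0],0.03],[[0,0,0],[0,0,0],0.03],[[0,0,0],[0,0,0],0.03],[[0,0,0],[0,0,0],0.03]])

```text
time_s: 9.3
tcp_pos: [0.4624, -0.0809, 0.0283]
orientation: [2.413, 2.007, -0.0]
contact_force: [-2.4, -0.1, 6.8]
width: 0.0399
grasp_force: 20.0
```

```bash
python3 -c "
from h import *
delta(.406,-.2685,.15,np.arctan2(-.2685,.406))"
```

```text
t 9.3 turn [0.002 0.002 0.401] shift before turn [-0.1949 -0.021  -0.1214] after [-0.1876  0.0565 -0.1217] a -0.584
```

Converted, -0.04 m is -0.8, -0.036 m is -0.72, 0.136 rad / 3.1416 = 0.0433.

drive_effector(steps=[[[0,0,-0.4],[0,0,0],0.03],[[0,0,-0.7],[0,0,0],0.03],[[0,0,-0.7],[0,0,0.0414],0.03],[[0,0,-0.4],[0,0,0.043],0.03],[[0,0,0],[0,0,0.0433],0.03],[[-0.72,0.22,0],[0,0,0],0.03],[[-0.8,0.24,0],[0,0,0],0.03],[[-0.8,0.24,0],[0,0,0],0.03]], force=25)

```text
time_s: 10.1
tcp_pos: [0.4269, -0.1976, 0.1382]
orientation: [2.763, 1.489, 0.001]
contact_force: [0.9, -0.3, -1.0]
width: 0.0397
grasp_force: 25.0
```

drive_effector(steps=[[[-0.8,0.24,0],[0,0,0],0.03],[[-0.632,0.19,0],[0,0,0],0.03],[[0,0,0.6],[0,0,0],0.03],[[0,0,0.4],[0,0,0],0.03],[[0,0,0],[0,0,0],0.03],[[0,0,0],[0,0,0],0.03]])

```text
time_s: 10.7
tcp_pos: [0.4059, -0.2681, 0.0883]
orientation: [2.765, 1.487, 0.0]
contact_force: [-0.5, -0.1, -1.2]
width: 0.0397
grasp_force: 25.0
```

```bash
python3 -c "
from h import *
delta(.406,-.2685,.0335,-.584)
import cv2
cv2.imwrite('pics/w5.png',r.camera('wrist')[:,:,::-1])
s=r.state();R=Ro.from_rotvec(s['orientation']);x=R.apply([1,0,0]);y=R.apply([0,1,0]);c=np.array([.406,-.2685,.011])
for d in(x*.032,y*.032,-y*.032):print(wproj(c+d))
print('cap far',wproj([.018,0,-.05],1),'bottom far',wproj([.02,0,.028],1))
"
```

```text
t 10.7 turn [0.001 0.001 0.   ] shift before turn [-0.0003  0.0002  0.0548] after [-0.0003  0.0003  0.0548] a -0.584
[255.1 164.2]
[293.5 202.2]
[216.8 202.2]
cap far [255.6 254.4] bottom far [255.7 195.5]
```

View pics/w5.png

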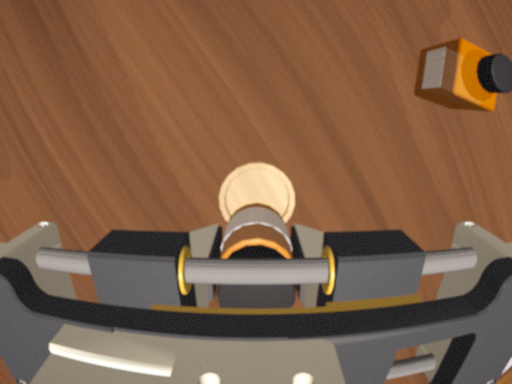

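The coaster's far edge is at y≈162 and its sides at 219 and 295. The jar's bottom edge is near y≈206, against a predicted 195, so the jar may sit toward −x in the tool. I'll check this along the pixel column.

Run:
```python
from h import *
import cv2
im=cv2.imread('pics/w5.png')
for v in range(156,262,2):print(v,im[v,257][::-1],end=' | ')
print()
for x in(0,-.003,-.006,-.009):print(x,[wproj([.02+x,0,.0283-h],1)[1] for h in(0,.01,.058)],wproj([.018+x,0,.0283-.058],1)[1],wproj([.018+x,0,.0283-.078],1)[1], 'floor-level jar axis')
```

```text
156 [142  92  59] | 158 [144  97  62] | 160 [148 100  66] | 162 [187 146  97] | 164 [242 208 159] | 166 [249 215 166] | 168 [247 211 162] | 170 [248 214 167] | 172 [250 215 167] | 174 [250 216 169] | 176 [251 216 166] | 178 [252 218 171] | 180 [252 219 172] | 182 [252 217 171] | 184 [253 218 172] | 186 [251 217 170] | 188 [249 214 167] | 190 [247 214 168] | 192 [247 213 166] | 194 [248 213 166] | 196 [247 212 164] | 198 [248 213 167] | 200 [247 214 167] | 202 [219 181 134] | 204 [134  86  38] | 206 [138 102  77] | 208 [161 146 130] | 210 [162 147 132] | 212 [160 143 129] | 214 [157 142 127] | 216 [161 144 131] | 218 [163 148 134] | 220 [165 150 136] | 222 [189 173 163] | 224 [143 105  84] | 226 [136  93  61] | 228 [130  85  48] | 230 [133  91  52] | 232 [132  88  57] | 234 [132  92  57] | 236 [141  96  62] | 238 [207 154  90] | 240 [255 204 126] | 242 [255 191 101] | 244 [201 137  71] | 246 [51 33 26] | 248 [30 24 28] | 250 [29 27 25] | 252 [33 33 32] | 254 [26 21 24] | 256 [33 30 26] | 258 [44 46 44] | 260 [93 86 84] | 
0 [np.float64(195.4), np.float64(199.9), np.float64(230.3)] 234.3 254.0 floor-level jar axis
-0.003 [np.float64(199.8), np.float64(204.5), np.float64(236.2)] 240.1 260.5 floor-level jar axis
-0.006 [np.float64(204.2), np.float64(209.1), np.float64(242.0)] 245.8 266.8 floor-level jar axis
-0.009 [np.float64(208.5), np.float64(213.6), np.float64(247.7)] 251.4 272.9 floor-level jar axis
```

The jar sits 5 mm toward −x in the grip, and the coaster is about 1.4 mm toward +x. I'll correct by +6 mm in x and +1.5 mm in y.

Converted, 0.02 m is 0.4, 0.006 m is 0.12.

drive_effector(steps=[[[0.12,0.03,0.2],[0,0,0],0.03],[[0,0,0.4],[0,0,0],0.03],[[0,0,0.28],[0,0,0],0.03],[[0,0,0.12],[0,0,0],0.03],[[0,0,0],[0,0,0],0.03]])

```text
time_s: 11.25
tcp_pos: [0.4107, -0.2638, 0.0377]
orientation: [2.765, 1.488, 0.0]
contact_force: [0.4, 0.2, -1.4]
width: 0.0396
grasp_force: 25.0
```

drive_effector(steps=[[[0,0,0.06],[0,0,0],0.03],[[0,0,0],[0,0,0],0.03]])

```text
time_s: 11.45
tcp_pos: [0.411, -0.2644, 0.0355]
orientation: [2.764, 1.486, 0.001]
contact_force: [-0.4, 0.8, -1.7]
width: 0.0398
grasp_force: 25.0
```

drive_effector(steps=[[[0,0,0.03],[0,0,0],0.03],[[0,0,0],[0,0,0],0.03]])

```text
time_s: 11.65
tcp_pos: [0.4107, -0.2644, 0.0338]
orientation: [2.765, 1.486, 0.001]
contact_force: [-0.1, -0.0, -1.0]
width: 0.0395
grasp_force: 25.0
```

Converted, 0.001 m is 0.02.

drive_effector(steps=[[[0,0,0.02],[0,0,0],0.03],[[0,0,0],[0,0,0],0.03]])

```text
time_s: 11.85
tcp_pos: [0.4108, -0.2644, 0.0333]
orientation: [2.764, 1.486, 0.001]
contact_force: [-1.5, 0.6, 8.4]
width: 0.0395
grasp_force: 25.0
```

drive_effector(steps=[[[0,0,0],[0,0,0],0.05],[[0,0,0],[0,0,0],0.08],[[0,0,0],[0,0,0],0.08],[[0,0,0],[0,0,0],0.08],[[0,0,-0.8],[0,0,0],0.08],[[0,0,-0.8],[0,0,0],0.08],[[0,0,-0.8],[0,0,0],0.08],[[0,0,0],[0,0,0],0.08]])

```text
time_s: 12.65
tcp_pos: [0.4132, -0.2653, 0.1575]
orientation: [2.759, 1.483, 0.008]
contact_force: [0.5, -0.3, -0.1]
width: 0.0798
grasp_force: 0.0
```

```bash
python3 - <<'E'
from h import *
import cv2
cv2.imwrite('pics/w6.png',r.camera('wrist')[:,:,::-1])
print(wproj([.407,-.268,.011]),wproj([.407,-.268,.083]))
delta(.6055,-.2635,.17,2.369);delta(.6055,-.2635,.17,-2.326)
E
```

```text
[252.4 187.6] [252.1 210.1]
t 12.7 turn [ 0.008 -0.     0.188] shift before turn [ 0.1079  0.1608 -0.0137] after [ 0.1361  0.1376 -0.0149] a -0.773
t 12.7 turn [ 0.006  0.006 -1.4  ] shift before turn [ 0.1079  0.1608 -0.0137] after [-0.14    0.1337 -0.0149] a 0.816
```

View pics/w6.png

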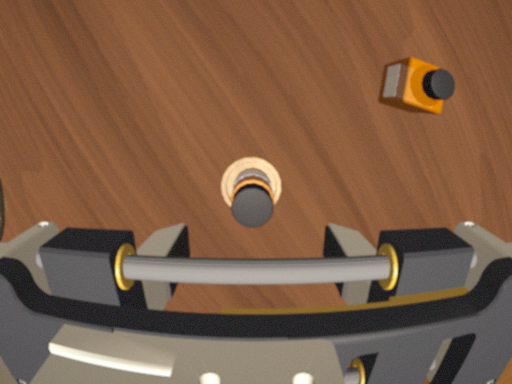

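The jar is in the small coaster: cap at (252,206), ring centred at (251,186). Next is the bottle, with tool y at −0.764.

Converted, 0.034 m is 0.68, 0.033 m is 0.66, 0.09 rad / 3.1416 = 0.0286.

drive_effector(steps=[[[0,0,0],[0.0025,0,0.0286],0.085],[[0,0,0],[0,0,0.0283],0.085],[[0.6,0.62,-0.08],[0,0,0],0.085],[[0.66,0.68,-0.08],[0,0,0],0.085],[[0.66,0.68,-0.08],[0,0,0],0.085],[[0.66,0.68,-0.06],[0,0,0],0.085],[[0.12,0.12,0],[0,0,0],0.085],[[0,0,0],[0,0,0],0.085]])

```text
time_s: 13.5
tcp_pos: [0.605, -0.2614, 0.1645]
orientation: [-2.882, -1.235, 0.008]
contact_force: [-0.2, 0.4, 0.2]
width: 0.0848
grasp_force: 0.0
```

```bash
python3 -c "
from h import *
delta(.6055,-.2635,.033,-.764)"
```

```text
t 13.5 turn [-0.008  0.002  0.003] shift before turn [-0.0009  0.0028  0.1315] after [-0.0011  0.0018  0.1315] a -0.764
```

Converted, 0.03 m is 0.6, 0.002 m is 0.04, -0.006 rad / 3.1416 = -0.0019.

drive_effector(steps=[[[-0.022,0.04,0.6],[-0.0019,0,0.001],0.085],[[0,0,0.6],[0,0,0],0.085],[[0,0,0],[0,0,0],0.085],[[0,0,0],[0,0,0],0.085]])

```text
time_s: 13.9
tcp_pos: [0.6032, -0.265, 0.1065]
orientation: [-2.891, -1.229, 0.005]
contact_force: [-0.2, 0.2, -0.1]
width: 0.0848
grasp_force: 0.0
```

```bash
python3 -c "
from h import *
delta(.6055,-.2635,.033,-.764)"
```

```text
t 13.9 turn [-0.001  0.003 -0.003] shift before turn [0.0029 0.0007 0.0735] after [0.0027 0.0006 0.0735] a -0.764
```

Converted, 0.03 m is 0.6, 0.0235 m is 0.47, -0.003 rad / 3.1416 = -0.001.

drive_effector(steps=[[[0.056,0.012,0.4],[0,0.001,-0.001],0.085],[[0,0,0.6],[0,0,0],0.085],[[0,0,0.47],[0,0,0],0.085],[[0,0,0],[0,0,0],0.085],[[0,0,0],[0,0,0],0.04],[[0,0,0],[0,0,0],0.04],[[0,0,0],[0,0,0],0.04],[[0,0,0],[0,0,0],0.04]], force=20)

```text
time_s: 14.7
tcp_pos: [0.6079, -0.2633, 0.0344]
orientation: [2.888, 1.234, 0.005]
contact_force: [-0.1, 0.7, -0.6]
width: 0.0571
grasp_force: 0.0
```

drive_effector(steps=[[[0,0,0],[0,0,0],0.04],[[0,0,0],[0,0,0],0.04],[[0,0,0],[0,0,0],0.04]])

```text
time_s: 15.0
tcp_pos: [0.6075, -0.2633, 0.0336]
orientation: [2.889, 1.234, 0.003]
contact_force: [-0.8, -0.4, 4.5]
width: 0.0459
grasp_force: 20.0
```

```bash
python3 -c "
from h import *
delta(.5895,.2612,.19,-.874)"
```

```text
t 15.0 turn [ 0.001 -0.002  0.111] shift before turn [ 0.3668 -0.3753 -0.1562] after [ 0.3228 -0.4138 -0.1564] a -0.874
```

Converted, -0.045 m is -0.9, -0.0345 m is -0.69, 0.11 rad / 3.1416 = 0.035.

drive_effector(steps=[[[0,0,-0.4],[0,0,0],0.04],[[0,0,-0.8],[0,0,0],0.04],[[0,0,-0.9],[0,0,0],0.04],[[0,0,-0.8],[0,0,0.035],0.04],[[0,0,-0.2],[0,0,0],0.04],[[0.36,-0.462,0],[0,0,0],0.04],[[0.538,-0.69,0],[0,0,0],0.04],[[0.538,-0.69,0],[0,0,0],0.04]], force=25)

```text
time_s: 15.8
tcp_pos: [0.6019, -0.1457, 0.187]
orientation: [-2.952, -1.073, -0.0]
contact_force: [0.4, 0.5, -1.5]
width: 0.0458
grasp_force: 25.0
```

drive_effector(steps=[[[0.538,-0.69,0],[0,0,0],0.04],[[0.538,-0.69,0],[0,0,0],0.04],[[0.538,-0.69,0],[0,0,0],0.04],[[0.538,-0.69,0],[0,0,0],0.04],[[0.538,-0.69,0],[0,0,0],0.04],[[0.538,-0.69,0],[0,0,0],0.04],[[0.538,-0.69,0],[0,0,0],0.04],[[0.538,-0.69,0],[0,0,0],0.04]])

```text
time_s: 16.6
tcp_pos: [0.5895, 0.2046, 0.1873]
orientation: [2.952, 1.075, -0.0]
contact_force: [0.7, 0.3, -1.3]
width: 0.046
grasp_force: 25.0
```

```bash
python3 -c "
from h import *
delta(.5895,.2612,.09,-.874)"
```

```text
t 16.6 turn [-0.     0.     0.002] shift before turn [ 0.0364 -0.0433  0.0973] after [ 0.0363 -0.0434  0.0973] a -0.874
```

Converted, 0.035 m is 0.7, 0.03 m is 0.6, 0.002 rad / 3.1416 = 0.0006.

drive_effector(steps=[[[0.4,-0.48,0],[0,0,0],0.04],[[0.326,-0.388,0],[0,0,0.0006],0.04],[[0,0,0.6],[0,0,0],0.04],[[0,0,0.7],[0,0,0],0.04],[[0,0,0.6],[0,0,0],0.04],[[0,0,0],[0,0,0],0.04],[[0,0,0],[0,0,0],0.04]])

```text
time_s: 17.3
tcp_pos: [0.59, 0.2597, 0.0931]
orientation: [-2.953, -1.072, 0.001]
contact_force: [0.1, -0.0, -0.8]
width: 0.0458
grasp_force: 25.0
```

Run:
```python
from h import *
import cv2
delta(.5895,.2612,.0386,-.874)
cv2.imwrite('pics/w7.png',cv2.resize(r.camera('wrist')[90:270,140:380,::-1],None,fx=3,fy=3,interpolation=cv2.INTER_CUBIC))
a=-.874;u=np.array([np.cos(a),np.sin(a),0]);v=np.array([-np.sin(a),np.cos(a),0]);c=np.array([.5895,.2612,.011])
f=lambda p:((np.array(p)-[140,90]+.5)*3).round()
for i,j in((1,1),(1,-1)):print('coaster',f(wproj(c+.035*(i*v+j*u))))
for x in(0,-.004,.004):print('bottle',x,f(wproj([.023+x,.023,.0336],1)),f(wproj([.023+x,-.023,.0336],1)))
```

```text
t 17.3 turn [-0.  0. -0.] shift before turn [ 0.0006 -0.0015  0.0545] after [ 0.0006 -0.0015  0.0545] a -0.874
coaster [470. 211.]
coaster [216. 212.]
bottle 0 [452. 298.] [246. 298.]
bottle -0.004 [452. 316.] [246. 316.]
bottle 0.004 [453. 281.] [245. 281.]
```

View pics/w7.png

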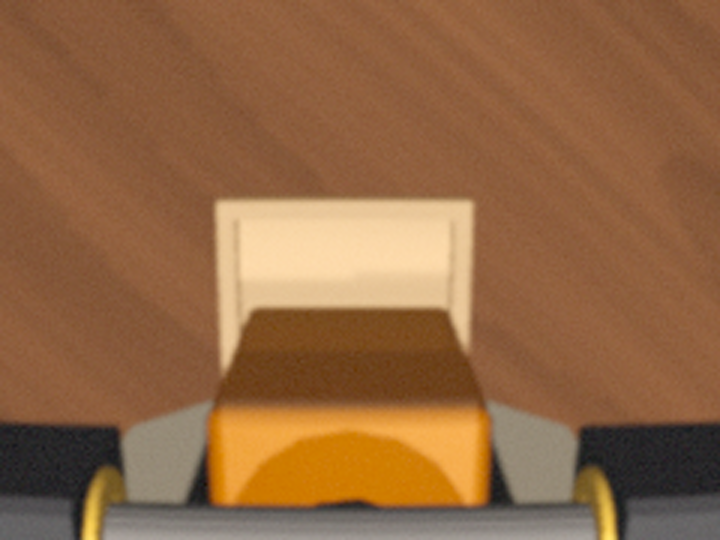

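The coaster's far corners are at (216,200) and (473,200), which puts it about 3 mm toward +x. The bottle's foot edge is at y≈309, about 2.5 mm toward −x, and it is parallel to the coaster. I'll shift +6 mm in x and −1.5 mm in y.

Converted, 0.02 m is 0.4, 0.014 m is 0.28.

drive_effector(steps=[[[0.12,-0.028,0.2],[0,0,0],0.04],[[0,0,0.4],[0,0,0],0.04],[[0,0,0.28],[0,0,0],0.04],[[0,0,0.12],[0,0,0],0.04],[[0,0,0],[0,0,0],0.04]])

```text
time_s: 17.85
tcp_pos: [0.5939, 0.2646, 0.0427]
orientation: [2.953, 1.071, 0.0]
contact_force: [-0.3, 0.0, -1.4]
width: 0.0457
grasp_force: 25.0
```

drive_effector(steps=[[[0,0,0.05],[0,0,0],0.04],[[0,0,0],[0,0,0],0.04]])

```text
time_s: 18.05
tcp_pos: [0.5946, 0.265, 0.0415]
orientation: [-2.953, -1.071, -0.004]
contact_force: [-0.4, -0.4, -1.7]
width: 0.0455
grasp_force: 25.0
```

drive_effector(steps=[[[0,0,0.03],[0,0,0],0.04],[[0,0,0],[0,0,0],0.04]])

```text
time_s: 18.25
tcp_pos: [0.5944, 0.2649, 0.0397]
orientation: [-2.953, -1.071, -0.003]
contact_force: [-0.3, -0.4, -1.9]
width: 0.0459
grasp_force: 25.0
```

Converted, 0.0012 m is 0.024.

drive_effector(steps=[[[0,0,0.024],[0,0,0],0.04],[[0,0,0],[0,0,0],0.04]])

```text
time_s: 18.45
tcp_pos: [0.5946, 0.265, 0.0386]
orientation: [-2.953, -1.071, -0.004]
contact_force: [0.1, -1.2, 0.1]
width: 0.0458
grasp_force: 25.0
```

Converted, -0.04 m is -0.8.

drive_effector(steps=[[[0,0,0],[0,0,0],0.055],[[0,0,0],[0,0,0],0.08],[[0,0,0],[0,0,0],0.08],[[0,0,0],[0,0,0],0.08],[[0,0,-0.8],[0,0,0],0.08],[[0,0,-0.8],[0,0,0],0.08],[[0,0,-0.8],[0,0,0],0.08],[[0,0,0],[0,0,0],0.08]])

```text
time_s: 19.25
tcp_pos: [0.597, 0.2667, 0.1646]
orientation: [-2.952, -1.07, -0.018]
contact_force: [-0.4, -0.4, -0.2]
width: 0.0797
grasp_force: 0.0
```

```bash
python3 - <<'E'
from h import *
import cv2
cv2.imwrite('pics/w8.png',r.camera('wrist')[:,:,::-1])
delta(.6544,.0969,.16,-.102)
E
```

```text
t 19.3 turn [ 0.004 -0.006 -0.773] shift before turn [-0.0633  0.1672  0.0015] after [-0.1621  0.0755  0.0017] a -0.102
```

View pics/w8.png

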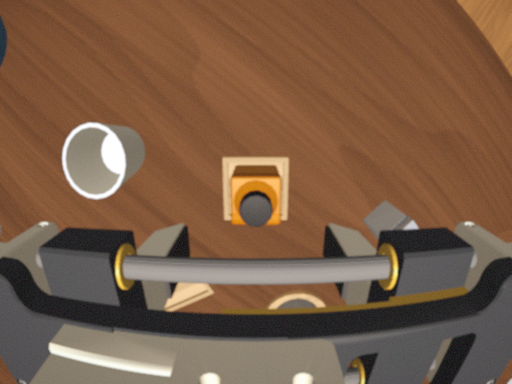

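The bottle stands inside the square coaster: coaster spans x 222–289, bottle 231–281, aligned. Next is the tin.

The rows are not in the units I measure in: shifts go in shares of 50 mm and turns go in shares of 180 degrees. I convert before sending: -0.149 rad / 3.1416 = -0.0474.

drive_effector(steps=[[[0,0,0],[0,0,-0.0474],0.08],[[0,0,0],[0,0,-0.0474],0.08],[[0,0,0],[0,0,-0.0474],0.08],[[0,0,0],[0,0,-0.0474],0.08],[[0,0,0],[0,0,-0.0474],0.08],[[0,0,0],[0,0,-0.0089],0.08],[[0,0,0],[0,0,0],0.08]], force=20)

```text
time_s: 20.0
tcp_pos: [0.5937, 0.2644, 0.1573]
orientation: [-2.335, -2.102, -0.0]
contact_force: [0.3, 0.5, -0.0]
width: 0.0802
grasp_force: 0.0
```

drive_effector(steps=[[[-0.8,0.372,0],[0,0,0],0.08],[[-0.8,0.372,0],[0,0,0],0.08],[[-0.8,0.372,0],[0,0,0],0.08],[[-0.842,0.394,0],[0,0,0],0.08],[[0,0,0.4],[0,0,0],0.08],[[0,0,0.4],[0,0,0],0.08],[[0,0,0],[0,0,0],0.08],[[0,0,0],[0,0,0],0.08]])

```text
time_s: 20.8
tcp_pos: [0.6525, 0.0963, 0.1182]
orientation: [-2.333, -2.104, -0.001]
contact_force: [0.2, 1.1, -0.0]
width: 0.0801
grasp_force: 0.0
```

```bash
python3 -c "
from h import *
delta(.6544,.0969,.032,-.102)"
```

```text
t 20.8 turn [ 0.    -0.001 -0.001] shift before turn [0.0007 0.0018 0.0862] after [0.0008 0.0019 0.0862] a -0.102
```

Converted, 0.03 m is 0.6, 0.026 m is 0.52.

drive_effector(steps=[[[0.016,0.038,0.6],[0,0,0],0.08],[[0,0,0.6],[0,0,0],0.08],[[0,0,0.52],[0,0,0],0.08],[[0,0,0],[0,0,0],0.08],[[0,0,0],[0,0,0],0.03],[[0,0,0],[0,0,0],0.03],[[0,0,0],[0,0,0],0.03],[[0,0,0],[0,0,0],0.03]], force=20)

```text
time_s: 21.6
tcp_pos: [0.6556, 0.0967, 0.0336]
orientation: [2.331, 2.104, 0.005]
contact_force: [-0.2, -0.1, 0.0]
width: 0.0527
grasp_force: 0.0
```

drive_effector(steps=[[[0,0,0],[0,0,0],0.03],[[0,0,0],[0,0,0],0.03],[[0,0,0],[0,0,0],0.03]])

```text
time_s: 21.9
tcp_pos: [0.6551, 0.0965, 0.0327]
orientation: [2.331, 2.105, 0.003]
contact_force: [-0.2, 0.1, 4.0]
width: 0.0383
grasp_force: 19.8
```

```bash
python3 -c "
from h import *
delta(.419,.262,.19,1.203)"
```

```text
t 21.9 turn [ 0.002  0.    -1.305] shift before turn [ 0.1407 -0.2515 -0.1577] after [ 0.2798  0.0695 -0.1573] a 1.203
```

Converted, -0.045 m is -0.9, -0.04 m is -0.8, -0.146 rad / 3.1416 = -0.0465.

drive_effector(steps=[[[0,0,-0.4],[0,0,0],0.03],[[0,0,-0.8],[0,0,0],0.03],[[0,0,-0.9],[0,0,0],0.03],[[0,0,-0.8],[0,0,-0.0446],0.03],[[0,0,-0.2],[0,0,-0.0465],0.03],[[0,0,0],[0,0,-0.0465],0.03],[[0,0,0],[0,0,-0.0465],0.03],[[0,0,0],[0,0,-0.0465],0.03]], force=25)

```text
time_s: 22.7
tcp_pos: [0.6542, 0.0962, 0.1869]
orientation: [1.427, 2.799, 0.001]
contact_force: [0.3, -0.1, -3.4]
width: 0.0385
grasp_force: 24.8
```

drive_effector(steps=[[[0,0,0],[0,0,-0.0465],0.03],[[0,0,0],[0,0,-0.0465],0.03],[[0,0,0],[0,0,-0.0465],0.03],[[0,0,0],[0,0,-0.0455],0.03],[[0.6,0.15,0],[0,0,0],0.03],[[0.8,0.198,0],[0,0,0],0.03],[[0.8,0.198,0],[0,0,0],0.03],[[0.8,0.198,0],[0,0,0],0.03]])

```text
time_s: 23.5
tcp_pos: [0.5263, 0.1855, 0.1866]
orientation: [0.575, 3.088, 0.001]
contact_force: [0.4, 0.8, -1.9]
width: 0.0378
grasp_force: 24.8
```

```bash
python3 -c "
from h import *
delta(.419,.262,.09,1.203)"
```

```text
t 23.5 turn [ 0.001  0.    -0.001] shift before turn [0.1277 0.0327 0.0966] after [0.1277 0.0328 0.0966] a 1.203
```

Converted, 0.04 m is 0.8, 0.035 m is 0.7.

drive_effector(steps=[[[0.8,0.206,0],[0,0,0],0.03],[[0.8,0.206,0],[0,0,0],0.03],[[0.6,0.15,0],[0,0,0],0.03],[[0.354,0.094,0],[0,0,0],0.03],[[0,0,0.7],[0,0,0],0.03],[[0,0,0.6],[0,0,0],0.03],[[0,0,0.6],[0,0,0],0.03],[[0,0,0],[0,0,0],0.03]])

```text
time_s: 24.3
tcp_pos: [0.4186, 0.2596, 0.0889]
orientation: [-0.573, -3.085, 0.006]
contact_force: [-0.6, -0.7, -2.2]
width: 0.0382
grasp_force: 24.8
```

Run:
```python
from h import *
import cv2
delta(.419,.262,.038,1.203)
cv2.imwrite('pics/w9.png',cv2.resize(r.camera('wrist')[90:270,140:380,::-1],None,fx=3,fy=3,interpolation=cv2.INTER_CUBIC))
a=1.203;u=np.array([np.cos(a),np.sin(a),0]);v=np.array([-np.sin(a),np.cos(a),0]);c=np.array([.419,.262,.011])
f=lambda p:((np.array(p)-[140,90]+.5)*3).round()
for j in(1,-1):print('coaster',f(wproj(c+.049*v+j*.031*u)),f(wproj(c+.031*u*j)))
for x in(0,-.004,.004):print('tin',x,f(wproj([.037+x,.019,.0327],1)),f(wproj([.037+x,-.019,.0327],1)))
```

```text
t 24.3 turn [-0.004 -0.003  0.   ] shift before turn [0.0004 0.0026 0.0509] after [0.0005 0.0024 0.0509] a 1.203
coaster [469. 154.] [464. 330.]
coaster [237. 154.] [242. 329.]
tin 0 [436. 234.] [261. 234.]
tin -0.004 [436. 252.] [262. 252.]
tin 0.004 [436. 216.] [261. 216.]
```

View pics/w9.png

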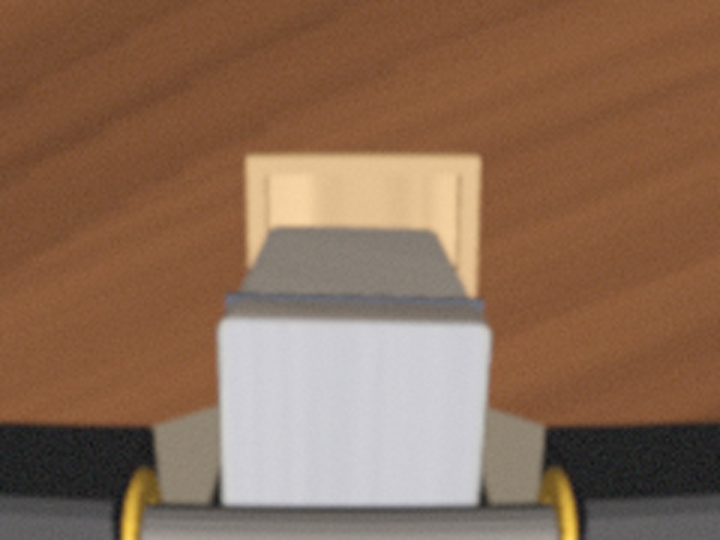

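The coaster's far corners are at (246,155) and (481,155), so its centre is about 2–3 mm toward +y. The tin's foot edge is at y≈229, spanning x 270–436. I'll shift −1 mm in x and +4.5 mm in y.

Converted, 0.02 m is 0.4, -0.001 m is -0.02, -0.002 rad / 3.1416 = -0.0006.

drive_effector(steps=[[[-0.02,0.09,0.2],[-0.001,-0.0006,0],0.03],[[0,0,0.4],[0,0,0],0.03],[[0,0,0.24],[0,0,0],0.03],[[0,0,0.1],[0,0,0],0.03],[[0,0,0],[0,0,0],0.03]])

```text
time_s: 24.85
tcp_pos: [0.4235, 0.2656, 0.045]
orientation: [0.574, 3.085, 0.005]
contact_force: [0.1, 0.2, -2.5]
width: 0.0382
grasp_force: 24.8
```

drive_effector(steps=[[[0,0,0.05],[0,0,0],0.03],[[0,0,0],[0,0,0],0.03]])

```text
time_s: 25.05
tcp_pos: [0.4238, 0.2658, 0.0429]
orientation: [0.574, 3.084, 0.006]
contact_force: [-0.3, -0.0, -2.3]
width: 0.0378
grasp_force: 24.8
```

drive_effector(steps=[[[0,0,0.03],[0,0,0],0.03],[[0,0,0],[0,0,0],0.03]])

```text
time_s: 25.25
tcp_pos: [0.4237, 0.2656, 0.0412]
orientation: [0.574, 3.085, 0.006]
contact_force: [-0.6, -0.4, -2.0]
width: 0.0383
grasp_force: 24.8
```

Converted, -0.0025 m is -0.05, 0.0015 m is 0.03, -0.004 rad / 3.1416 = -0.0013.

drive_effector(steps=[[[0.03,-0.05,0],[-0.0013,0,0],0.03],[[0,0,0.03],[0,0,0],0.03],[[0,0,0],[0,0,0],0.03]])

```text
time_s: 25.55
tcp_pos: [0.4211, 0.2636, 0.0394]
orientation: [0.574, 3.084, 0.011]
contact_force: [-0.5, 0.4, -2.0]
width: 0.0383
grasp_force: 24.8
```

drive_effector(steps=[[[0,0,0.02],[0,0,0],0.03],[[0,0,0],[0,0,0],0.03]])

```text
time_s: 25.75
tcp_pos: [0.4213, 0.2639, 0.0385]
orientation: [0.574, 3.084, 0.012]
contact_force: [0.8, -0.6, -2.9]
width: 0.038
grasp_force: 24.8
```

Converted, 0.001 m is 0.02.

drive_effector(steps=[[[0,0,0.02],[0,0,0],0.03],[[0,0,0],[0,0,0],0.03]])

```text
time_s: 25.95
tcp_pos: [0.4214, 0.264, 0.0377]
orientation: [0.574, 3.084, 0.012]
contact_force: [1.0, 0.6, 0.1]
width: 0.038
grasp_force: 24.8
```

Converted, 0.0006 m is 0.012, 0.009 rad / 3.1416 = 0.0029.

drive_effector(steps=[[[0,0,0],[0.0029,0,0],0.03],[[0,0,0.012],[0,0,0],0.03],[[0,0,0],[0,0,0],0.03]])

```text
time_s: 26.25
tcp_pos: [0.4215, 0.264, 0.0375]
orientation: [0.574, 3.085, -0.003]
contact_force: [-1.5, -2.1, 8.7]
width: 0.0381
grasp_force: 24.8
```

drive_effector(steps=[[[0,0,0],[0,0,0],0.05],[[0,0,0],[0,0,0],0.075],[[0,0,0],[0,0,0],0.075],[[0,0,0],[0,0,0],0.075],[[0,0,-0.8],[0,0,0],0.075],[[0,0,-0.8],[0,0,0],0.075],[[0,0,-0.9],[0,0,0],0.075],[[0,0,-0.9],[0,0,0],0.075]])

```text
time_s: 27.05
tcp_pos: [0.4203, 0.264, 0.2085]
orientation: [0.573, 3.087, -0.003]
contact_force: [0.9, -0.4, 1.0]
width: 0.0749
grasp_force: 0.0
```

drive_effector(steps=[[[0,0,-0.8],[0,0,0],0.075],[[0,0,0],[0,0,0],0.075]])

```text
time_s: 27.25
tcp_pos: [0.4224, 0.2666, 0.2521]
orientation: [0.573, 3.08, 0.007]
contact_force: [0.6, 1.5, -0.6]
width: 0.0752
grasp_force: 0.0
```

Run:
```python
from h import *
import cv2
a=cv2.resize(r.camera('wrist')[:,:,::-1],(400,300));b=r.camera('scene')[60:320,100:420,::-1]
cv2.imwrite('pics/f.png',np.hstack([cv2.resize(b,(480,390)),np.vstack([a,np.zeros((90,400,3),np.uint8)])[:, :320]]))
```

```text
(no output)
```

View pics/f.png

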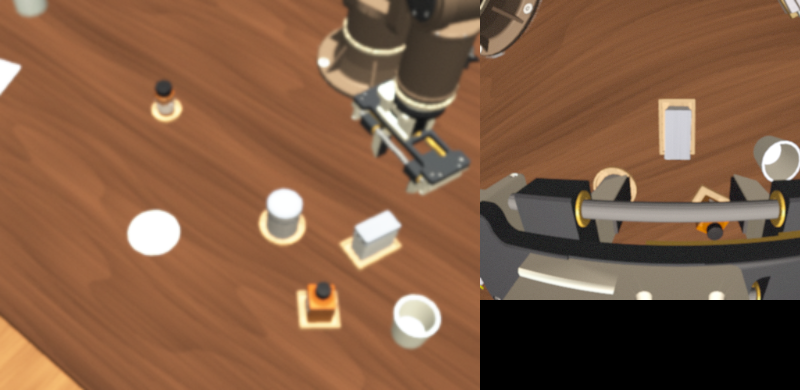

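All four containers stand upright inside their coasters (jar at (165,98), caddy (284,213), tin (376,235), bottle (320,303)). The cup and dish are untouched and the gripper is clear.

```bash
python3 -c "
from rig import r
print(r.close_job())"
```

```text
the job is handed in; nothing more can be done
None
```

The job is handed in: the caddy, jar, bottle and tin each stand upright inside their own coaster in the last camera views, and I left the teacup and dish alone; the arm took about 27 s of the 112 s allowed.

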